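Lock the yellow sample carousel onto the mixer spindle

TASK

Load the yellow sample carousel onto the mixer: turn it so that the hole in its sleeve faces the same way as the red spring button on the spindle, slide the sleeve down over the spindle so that it presses the button in, and push it fully home until the button pops out through the hole. Let go of it, and leave the blue carousel where it stands.

Things in the scene. Friction and masses are not known exactly. Their poses are not given: they have to be found in the camera images.
- carousel_yellow: Loose carousel, 0.3 kg: yellow eight-sided tray 140 mm wide, 18 thick, with white-capped tubes to 33 high; up from its middle an aluminium eight-sided sleeve, open both ends, 46 mm across flats (bore 38), rim 105 high. Grip across any two facing flats (on x, y, diagonals). Origin: axis, tray underside, z up. +x (red stripe) points through its only side hole: 16 wide, 18 tall, centre 45 high.
- carousel_blue: Bystander carousel with a blue tray, otherwise the same sizes, origin and axes as the yellow one. On both, the sleeve's lower mouth is bevelled, 58 mm wide at the underside narrowing to 38 mm 16 mm higher, so it presses the spring button in by itself as the sleeve is pushed down over the spindle (5 to 10 N).
- mixer: Fixed mixer: white case 180 x 180 x 45 mm; on it a grey shoulder, 84 mm wide, top 55 high; from that a fixed round aluminium spindle, 34 mm diameter, top 139 high, its last 22 mm tapered. Origin: spindle axis at bench height, z up; +x (red stripe) is the way the button sticks out. Home: tray underside on the shoulder, hole level with the button; it fits if both +x agree within 10 degrees.
- snap_button (a joint): Red spring button in the side of the spindle, 9 mm diameter, round tip, 100 mm above the bench, along the mixer's +x. Value in m: 0 = fully out (9 mm proud of the spindle, tip 26 mm from its axis); grows as it is pressed in; about 0.007 under the sleeve's wall; 0.010 = fully in. The spring pushes with 1 N (out) to 3 N (in).
Not all that is in view belongs to the job. What is shaped like the carousel_yellow but green is not meant.

How it is judged:
By the outcome, as a careful person would: the job done as asked, in the order asked, and still so for the second after the job is handed in, with the robot touching nothing.
It also fails if it takes over 48 s, if anything falls off the work surface, if the arm or the gripper's body presses on something with over 40 N, if the wrist force passes 120 N, or if a joint passes its speed limit or range.

ROBOT

A 6-joint arm with a two-finger parallel gripper is mounted at the origin on the work surface. World frame = base frame: x ahead of the robot, y to its left, z up, the work surface at z = 0. Lengths are in m, angles in rad, forces in N, time in s.
With the tool pointing down it reaches from about 0.25 to 0.8 m from the base axis. Payload 3.9 kg.
Tool frame: the origin (TCP) lies at the very end of the fingers, on their centre line; the grasp point (between the pads) lies 19 mm behind it; z points along the fingers, y is the line along which they close (so a half turn about z gives the same grasp; the last joint's range is limited). The gripper opens to 85 mm and grips with 20 to 120 N. Pads are 22 mm wide; open, the fingers measure 114 mm over their backs; the gripper's body (76 mm by 85 mm) begins 54 mm behind the grasp point. The pads swing forward as they close: fully open they stand 13 mm farther back than shut.
Start: joints at [-1.153, 0.26, -0.138, 1.173, 0, 1.571], TCP at [0.213, -0.48, 0.231] pointing down, gripper open.
Joint ranges: [-2.78, 2.78], [-0.83, 1.72], [-1.28, 1.37], [-1.9, 2.12], [-1.57, 1.48], [-3.14, 3.14]. Speed limits (rad/s): [2.57, 2.57, 3.14, 3.14, 3.14, 3.14].

INTERFACE

Orientations are given as [roll, pitch, yaw] about the fixed x, y, z axes, in that order (R = Rz(yaw) Ry(pitch) Rx(roll)).
In Python, from workcell import monitor, eyes, ctrl gives the robot as it stands. The module is installed in compiled form; this text tells all that it offers.
- The arm moves only by the shell command python3 -m jog 'ROWS' [FORCE]. ROWS is JSON, a list of rows, each a list of 7 numbers: the shift along the tool's x, y, z in m, then the turn, a rotation vector about the tool's x, y, z in rad, then the opening, from 0 (shut) to 1 (fully open). In form: [[tx, ty, tz, ax, ay, az, gripper], ...]. A call has 1 to 10 rows; each row shifts and turns the commanded pose from where the row before left it, along the tool's axes as they then stand; what a row does not reach is not made up. A row lasts 1/12 s, in which the tool goes at most 41.7 mm and 7.16 degrees, less where a joint would pass 70% of its speed; a pose out of reach is approached as far as the arm can. A call with a gripper value outside its range is refused whole. The fingers move at their own pace and stop on an object; FORCE is the grip in N (left out, the last holds). Time passes only in rows, so rows that do not move let the fingers close. It gives the time, the measured TCP pose, the force, the opening and the grip force at its end, in the units of the state.
- monitor.observe(): the state, without advancing time (a new reading comes with each control period).
- eyes.camera(name): name is "scene" or "top" or "wrist"; returns the picture (400x640x3 uint8, red, green, blue); there is no depth.
- eyes.camera_model(name): a dict with "fov_y" (degrees; the focal length in pixels is half the picture's height over the tangent of half this angle, whatever the lens; pixels are square), "cx", "cy" (the principal point, pixels), "D" ([k1, k2, p1, p2, k3] as OpenCV has them; the pictures are not rectified), "xyz" and "attitude" of the camera in the world. Camera axes: x right, y down, z forward; pixel columns grow to the right and rows downward; lengths in m; the calibration is good to about 2 mm. A picture is of the moment at which its call begins: read the wrist's pose just before it. camera_model takes no time and is no camera call; for the wrist camera it gives the pose at the moment of the call.
- ctrl.finish_job(): hands the job in; it is judged then, once.
The state is a dict: "time": time; "joints": joint angles; "dq": joint speeds; "joint_efforts": joint torques, N m; "eef_pos": TCP position; "tcp_rot": TCP orientation; "wrist_force": force on the tool from outside, world axes, zero at the start; "ft_torque": the same for the moment, N m; "finger_gap": finger opening in m; "grasp_force": force on a finger pad.
Only numpy, scipy, OpenCV 4.12 (cv2) and the standard library are available. Lean on these libraries where they do the work, as an engineer would, in place of code of your own. Each camera call takes 0.05 s, during which the arm holds its last target. There are 200 camera calls.

## Working session

There is one attempt and no reset: what is moved stays moved. The work goes in short steps, Python scripts to look and compute and a shell command to move; the robot and the scene stay as the last step left them, time stands still between calls to the robot, and variables do not carry over. Pictures are saved under pics/ and viewed, at most 10 in all, crops included, and the job is handed in when it is done.

```bash
mkdir -p pics; python3 - <<'E'
from workcell import monitor, eyes
import cv2
for n in("scene","top"):
    im=eyes.camera(n); cv2.imwrite(f"pics/{n}0.png",im[:,:,::-1]); print(n,eyes.camera_model(n))
print(eyes.camera_model("wrist"));print(monitor.observe())
E
```

```text
scene {'fov_y': 47.458356996759385, 'cx': 315.2309095592059, 'cy': 194.4194289311544, 'D': array([-0.02191115,  0.        ,  0.        ,  0.        ,  0.        ]), 'xyz': array([ 0.84551804, -0.47050061,  0.99138742]), 'attitude': array([-2.57141837, -0.00320369,  0.79978796])}
top {'fov_y': 42.427846534334705, 'cx': 321.77007806821024, 'cy': 205.73767254041775, 'D': array([-0.13767089,  0.        ,  0.        ,  0.        ,  0.        ]), 'xyz': array([ 0.34934358, -0.0967091 ,  1.18267308]), 'attitude': array([-3.05681095,  0.02368586, -1.56493475])}
{'fov_y': 68.43241401868426, 'cx': 322.0112291015986, 'cy': 198.83904027433863, 'D': array([-0.03007043,  0.        ,  0.        ,  0.        ,  0.        ]), 'xyz': array([ 0.28082864, -0.44797977,  0.372709  ]), 'attitude': array([ 2.84066731e+00,  2.61686301e-04, -1.15392649e+00])}
{'time': 0.1, 'joints': array([-1.15301978e+00,  2.60641437e-01, -1.39256266e-01,  1.17271496e+00,
       -1.46727818e-05,  1.57077525e+00]), 'dq': array([-1.36893481e-03, -8.03413076e-04,  2.60801847e-03,  5.44235600e-04,
       -1.01162853e-05, -5.52909433e-04]), 'joint_efforts': array([-1.80147413e-04, -4.06508231e+01,  2.54527491e+01,  1.01318673e-02,
       -1.93553942e-04, -9.06523155e-06]), 'eef_pos': array([ 0.21274917, -0.47927535,  0.2305299 ]), 'tcp_rot': array([-3.13977632e+00,  1.46344815e-05,  4.17797643e-01]), 'wrist_force': array([ 0.24141834, -0.26762931,  0.625178  ]), 'ft_torque': array([-0.00705901, -0.0027509 , -0.00953682]), 'grasp_force': 0.0, 'finger_gap': 0.08514808015216699}
```

View pics/top0.png

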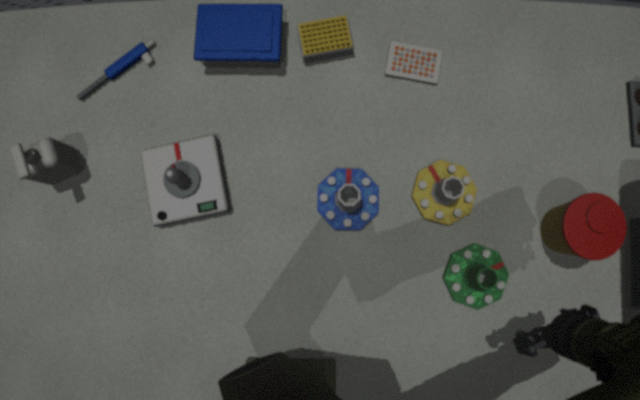

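View pics/scene0.png

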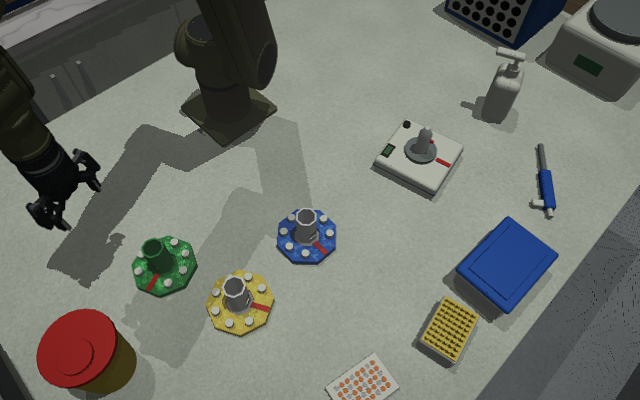

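The top view shows the yellow carousel at about (444,192) with its stripe up-left at (435,172). The blue one is at (348,199) and the green one at (476,275). The mixer is at (185,180) with its stripe up at (178,151). The scene view shows the same layout.

```bash
cat > h.py <<'E'
import numpy as np, cv2
from workcell import monitor, eyes
from scipy.spatial.transform import Rotation as R
def K(m):
    f=200/np.tan(np.radians(m["fov_y"]/2)); return np.array([[f,0,m["cx"]],[0,f,m["cy"]],[0,0,1]])
def toW(m,px,z):
    u=cv2.undistortPoints(np.array(px,float).reshape(-1,1,2),K(m),m["D"]).reshape(-1,2)
    d=np.c_[u,np.ones(len(u))]@R.from_euler("xyz",m["attitude"]).as_matrix().T
    return (m["xyz"]+d*((z-m["xyz"][2])/d[:,2])[:,None])[:,:2]
def proj(m,P):
    Rm=R.from_euler("xyz",m["attitude"]).as_matrix()
    return cv2.projectPoints(np.array(P,float).reshape(-1,1,3),cv2.Rodrigues(Rm.T)[0],-Rm.T@m["xyz"],K(m),m["D"])[0].reshape(-1,2)
def big(mask,box):
    k=np.zeros_like(mask);x0,y0,x1,y1=box;k[y0:y1,x0:x1]=mask[y0:y1,x0:x1]
    cs=cv2.findContours(k,cv2.RETR_EXTERNAL,cv2.CHAIN_APPROX_NONE)[0]
    return max(cs,key=cv2.contourArea).reshape(-1,2)
E
python3 - <<'E'
from h import *
im=cv2.imread("pics/top0.png");hsv=cv2.cvtColor(im,cv2.COLOR_BGR2HSV);m=eyes.camera_model("top")
red=(((hsv[...,0]<8)|(hsv[...,0]>172))&(hsv[...,1]>130)&(hsv[...,2]>60)).astype(np.uint8)
for n,h0,h1,box in(("yellow",15,35,(400,145,490,235)),("blue",100,130,(305,155,390,240))):
    k=((hsv[...,0]>=h0)&(hsv[...,0]<=h1)&(hsv[...,1]>90)&(hsv[...,2]>50)).astype(np.uint8)
    c=big(k,box);hull=cv2.convexHull(c).reshape(-1,2)
    w=toW(m,hull,.018).astype(np.float32); M=cv2.moments(w.reshape(-1,1,2)*1000); cen=np.array([M['m10'],M['m01']])/M['m00']/1000
    b=box;r=np.argwhere(red[b[1]:b[3],b[0]:b[2]])[:,::-1]+[b[0],b[1]]
    s=toW(m,r,.018).mean(0);d=s-cen
    print(n,cen,"area",M['m00'],"eq",8*np.tan(np.pi/8)*70**2,"stripe",s,len(r),np.degrees(np.arctan2(d[1],d[0])))
    (rc,sz,a)=cv2.minAreaRect(w);print(rc,sz,a)
k=((hsv[...,1]<40)&(hsv[...,2]>125)).astype(np.uint8)
c=big(cv2.morphologyEx(k,cv2.MORPH_CLOSE,np.ones((5,5))),(130,125,240,235));w=toW(m,cv2.convexHull(c).reshape(-1,2),.045).astype(np.float32)
print("mixer",cv2.minAreaRect(w),proj(m,[np.r_[cv2.minAreaRect(w)[0],.139]]))
r=np.argwhere(red[130:230,140:230])[:,::-1]+[140,130];s=toW(m,r,.045);print("stripe",s.mean(0),len(r),r.min(0),r.max(0))
j=cv2.resize(im[120:240,130:250],None,fx=4,fy=4,interpolation=cv2.INTER_CUBIC);i=cv2.resize(im[140:240,400:490],(432,480),interpolation=cv2.INTER_CUBIC)
cv2.imwrite("pics/crop.png",np.hstack([j,i])[:, :800])
E
```

```text
yellow [ 0.47224625 -0.3443859 ] area 13921.952728837263 eq 16237.171645025326 stripe [ 0.52407481 -0.32400653] 54 21.465112154483798
(0.4677966237068176, -0.3430720865726471) (0.14018341898918152, 0.11436470597982407) 73.00643157958984
blue [ 0.46469056 -0.12723431] area 15747.47076940682 eq 16237.171645025326 stripe [ 0.51735574 -0.12878685] 46 -1.6885555466316111
(0.4641841650009155, -0.1276421993970871) (0.13817210495471954, 0.13931716978549957) 87.66450500488281
mixer ((0.5050277709960938, 0.24745571613311768), (0.1646670699119568, 0.16409753262996674), 11.702390670776367) [[169.14562487 173.10194942]]
stripe [0.56859057 0.26212234] 57 [172 143] [179 166]
```

View pics/crop.png

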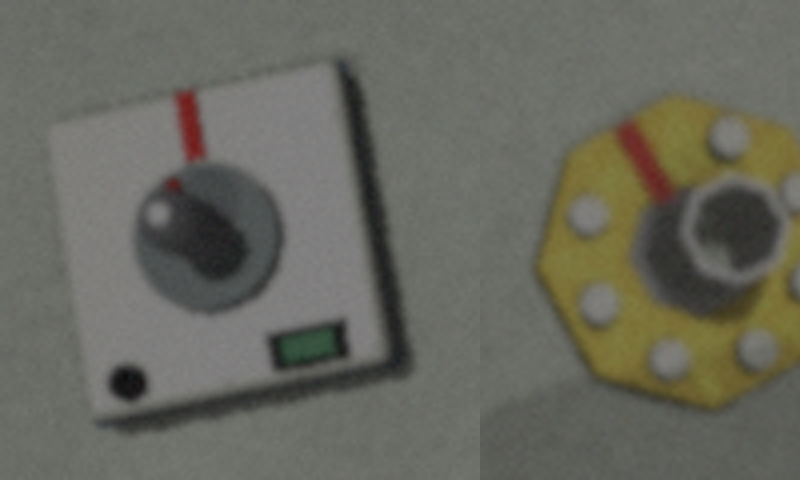

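```bash
python3 - <<'E'
from h import *
im=cv2.imread("pics/top0.png");hsv=cv2.cvtColor(cv2.GaussianBlur(im,(3,3),0),cv2.COLOR_BGR2HSV);m=eyes.camera_model("top")
for s0,v0 in((60,40),(75,40),(90,30)):
    k=((hsv[...,0]>=12)&(hsv[...,0]<=40)&(hsv[...,1]>s0)&(hsv[...,2]>v0)).astype(np.uint8)
    k=cv2.morphologyEx(k,cv2.MORPH_CLOSE,np.ones((5,5)))
    h=cv2.convexHull(big(k,(400,145,490,235))).reshape(-1,2);w=toW(m,h,.018).astype(np.float32)
    M=cv2.moments(w.reshape(-1,1,2)*1000);print(s0,M['m10']/M['m00'],M['m01']/M['m00'],M['m00'],cv2.minAreaRect(w))
q=toW(m,[(142.5,151),(213.75,135),(226,210.5),(154,224.5)],.045);print("mixer",q.mean(0),np.linalg.norm(q-np.roll(q,1,0),axis=1),[np.degrees(np.arctan2(*d[::-1])) for d in q-np.roll(q,1,0)])
sh=toW(m,[(130+208/4,120+237/4)],.055);print("shoulder",sh, "stripe ends",toW(m,[(130+186/4,120+93/4),(130+196/4,120+160/4)],.045))
print("y stripe",toW(m,[(400+(626-480)/4.8,140+125/4.8),(400+(665-480)/4.8,140+192/4.8)],.018),"rim",toW(m,[(400+(733-480)/4.8,140+229/4.8)],.105))
E
```

```text
60 480.53027351798715 -346.98989533642094 16768.484090737533 ((0.48075973987579346, -0.3470018208026886), (0.1424310952425003, 0.14344754815101624), 28.958621978759766)
75 480.6287828101444 -346.988554780603 16395.770309783053 ((0.48062804341316223, -0.34693825244903564), (0.14067178964614868, 0.14179056882858276), 28.744050979614258)
90 480.622793232032 -346.813230089598 16053.072863639332 ((0.4807342290878296, -0.3468582034111023), (0.13951580226421356, 0.14020168781280518), 29.053802490234375)
mixer [0.50332677 0.24410956] [0.17216459 0.17025186 0.17509188 0.16835976] [np.float64(11.349745028741294), np.float64(-77.87325635791531), np.float64(-169.2646626779666), np.float64(101.14266726405663)]
shoulder [[0.50352929 0.24484721]] stripe ends [[0.58796964 0.26380987]
 [0.54911237 0.25643759]]
y stripe [[ 0.54032623 -0.31673815]
 [ 0.50820351 -0.33493979]] rim [[ 0.48009604 -0.34712207]]
```

```bash
python3 -m jog '[[0.028,-0.0015,0,0,0,0,1],[0.028,-0.0015,0,0,0,0,1],[0.028,-0.0015,0,0,0,0,1],[0.028,-0.0015,0,0,0,0,1],[0.028,-0.0015,0,0,0,0,1],[0.028,-0.0015,0,0,0,0,1],[0.028,-0.0015,0,0,0,0,1],[0.028,-0.0015,0,0,0,-0.087,1],[0,0,0,0,0,0,1],[0,0,0,0,0,0,1]]' 40; python3 - <<'E'
from h import *
s=monitor.observe();m=eyes.camera_model("wrist");im=eyes.camera("wrist")[:,:,::-1].copy();cv2.imwrite("pics/w1.png",im)
print(s["joints"],s["eef_pos"],s["tcp_rot"]);print(m)
E
```

```text
time: 0.93
eef_pos: [0.4137, -0.3771, 0.2306]
tcp_rot: [-3.14, 0.001, 0.507]
wrist_force: [0.1, -0.1, -0.7]
finger_gap: 0.0854
grasp_force: 0.0
[-7.38989717e-01  3.21001382e-01 -5.28967676e-02  1.19820288e+00
 -2.82445595e-04  1.89570994e+00] [ 0.41365672 -0.37706242  0.23059904] [-3.14044638e+00  6.84163899e-04  5.06893570e-01]
{'fov_y': 68.43241401868426, 'cx': 322.0112291015986, 'cy': 198.83904027433863, 'D': array([-0.03007043,  0.        ,  0.        ,  0.        ,  0.        ]), 'xyz': array([ 0.47878588, -0.33959157,  0.37273912]), 'attitude': array([ 2.83986363e+00, -3.91758578e-04, -1.06475959e+00])}
```

View pics/w1.png

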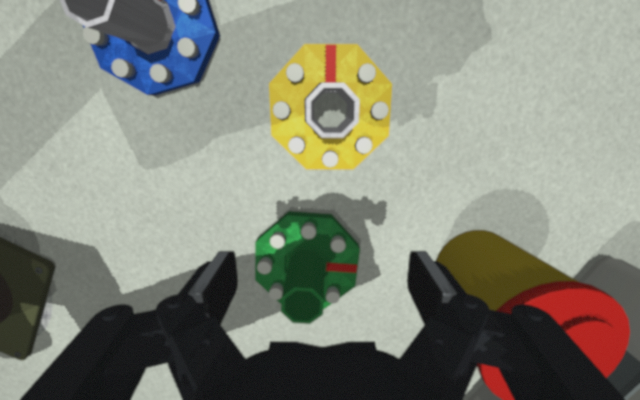

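The wrist view shows the yellow tray at about (331,107), its sleeve rim at (332,110), and its stripe pointing straight up at (331,65). I'll refine its pose from this.

```bash
cat > yel.py <<'E'
from h import *
def yel(im,m,box,z0=0.):
    hsv=cv2.cvtColor(cv2.GaussianBlur(im,(3,3),0),cv2.COLOR_BGR2HSV)
    k=((hsv[...,0]>=15)&(hsv[...,0]<=40)&(hsv[...,1]>90)&(hsv[...,2]>60)).astype(np.uint8)
    k=cv2.morphologyEx(k,cv2.MORPH_CLOSE,np.ones((7,7)))
    w=toW(m,cv2.convexHull(big(k,box)).reshape(-1,2),.018+z0).astype(np.float32)
    M=cv2.moments(w.reshape(-1,1,2)*1000)
    print("tray",M['m10']/M['m00'],M['m01']/M['m00'],M['m00'],cv2.minAreaRect(w))
E
python3 - <<'E'
from yel import *
s=monitor.observe();m=eyes.camera_model("wrist");im=cv2.imread("pics/w1.png")
yel(im,m,(240,20,420,190))
hsv=cv2.cvtColor(im,cv2.COLOR_BGR2HSV);red=((hsv[...,0]<8)|(hsv[...,0]>172))&(hsv[...,1]>130)
r=np.argwhere(red[40:85,310:350])[:,::-1]+[310,40];w=toW(m,r,.018)
vx,vy,_,_=cv2.fitLine(w.astype(np.float32),cv2.DIST_L2,0,.01,.01).ravel();print("stripe",w.mean(0),np.degrees(np.arctan2(vy,vx)))
print("rim",toW(m,[(332,110)],.105))
E
```

```text
tray 480.183244761716 -349.3912876096465 16095.184932684526 ((0.48005977272987366, -0.3495195508003235), (0.13911210000514984, 0.13990063965320587), 28.90545082092285)
stripe [ 0.52361829 -0.32530677] 28.942799
rim [[ 0.48035959 -0.34887911]]
```

```bash
python3 -m jog '[[0.036,0.004,0,0,0,0,1],[0.036,0.0035,0,0,0,0,1],[0,0,0,0,0,-0.112,1],[0,0,0,0,0,-0.112,1],[0,0,0,0,0,-0.112,1],[0,0,0,0,0,-0.112,1],[0,0,0,0,0,-0.112,1],[0,0,0,0,0,-0.112,1],[0,0,0,0,0,-0.112,1],[0,0,0,0,0,0,1]]'
```

```text
time: 1.82
eef_pos: [0.4781, -0.3505, 0.2311]
tcp_rot: [-3.141, 0.0, 1.288]
wrist_force: [0.7, 0.8, -0.2]
finger_gap: 0.0857
grasp_force: 0.0
```

```bash
python3 -m jog '[[0.002,0.001,0.02,0,0,0,1],[0,0,0.03,0,0,0,1],[0,0,0.03,0,0,0,1],[0,0,0.03,0,0,0,1],[0,0,0.03,0,0,0,1],[0,0,0.02,0,0,0,1],[0,0,0,0,0,0,1],[0,0,0,0,0,0,1]]'
```

```text
time: 2.48
eef_pos: [0.4794, -0.3479, 0.0704]
tcp_rot: [-3.138, -0.001, 1.286]
wrist_force: [0.4, -0.7, -0.5]
finger_gap: 0.0854
grasp_force: 0.0
```

```bash
python3 -m jog '[[0,0,0,0,0,0,0.6],[0,0,0,0,0,0,0.5],[0,0,0,0,0,0,0.3],[0,0,0,0,0,0,0.3],[0,0,0,0,0,0,0.3],[0,0,0,0,0,0,0.3],[0,0,0,0,0,0,0.3],[0,0,0,0,0,0,0.3]]' 60; python3 -c "
from workcell import monitor as m;print(m.observe()['joints'])"
```

```text
time: 3.15
eef_pos: [0.4824, -0.3491, 0.0733]
tcp_rot: [3.138, 0.002, 1.289]
wrist_force: [-0.6, -0.3, 6.3]
finger_gap: 0.0451
grasp_force: 61.7
[-6.26320401e-01  4.80623425e-01 -2.32380191e-01  8.53844580e-01
 -2.34124603e-04  1.22670734e+00]
```

```bash
python3 -m jog '[[0,0,-0.01,0,0,0,0.3],[0,0,-0.02,0,0,0,0.3],[0,0,-0.03,0,0,0,0.3],[0,0,-0.03,0,0,0,0.3],[0,0,-0.03,0,0,0,0.3],[0,0,-0.03,0,0,0,0.3],[0,0,-0.03,0,0,0,0.3],[0,0,0,0,0,0,0.3],[0,0,0,0,0,0,0.3]]'; python3 - <<'E'
from h import *
s=monitor.observe();m=eyes.camera_model("wrist");cv2.imwrite("pics/w2.png",eyes.camera("wrist")[:,:,::-1]);print(s["eef_pos"],s["tcp_rot"],s["wrist_force"],s["ft_torque"],m["xyz"],m["attitude"])
E
```

```text
time: 3.9
eef_pos: [0.4818, -0.3486, 0.2533]
tcp_rot: [3.138, 0.001, 1.289]
wrist_force: [-0.4, -0.5, -3.6]
finger_gap: 0.0449
grasp_force: 62.7
[ 0.48180187 -0.34856205  0.25332949] [3.13799251e+00 1.24420792e-03 1.28877655e+00] [-0.36583674 -0.52060949 -3.55040377] [ 0.00608935 -0.01278791  0.01506165] [ 0.50123387 -0.27475252  0.39541579] [ 2.83831982 -0.00440992 -0.2829259 ]
```

View pics/w2.png

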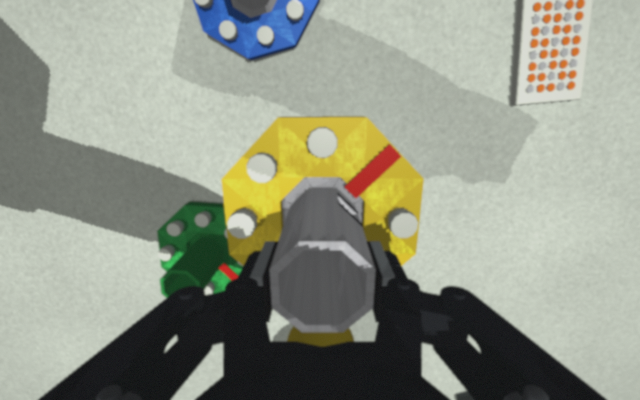

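The yellow carousel is held, with its stripe at (372,170), 45° clockwise of tool x, and the sleeve rim at (322,285). Next I'll carry it toward the mixer and stop short to look.

```bash
python3 -m jog '[[0.015,-0.005,0,0,0,0,0.3],[0.03,-0.0105,0,0,0,0,0.3],[0.033,-0.0115,0,0,0,0,0.3],[0.033,-0.0115,0,0,0,0,0.3],[0.033,-0.0115,0,0,0,0,0.3],[0.033,-0.0115,0,0,0,0,0.3],[0.033,-0.0115,0,0,0,0,0.3],[0.033,-0.0115,0,0,0,0,0.3],[0.033,-0.0115,0,0,0,0,0.3],[0.033,-0.0115,0,0,0,0,0.3]]'; python3 -m jog '[[0.033,-0.0115,0,0,0,0,0.3],[0.033,-0.0115,0,0,0,0,0.3],[0.03,-0.0105,0,0,0,0.1,0.3],[0.015,-0.005,0,0,0,0.1,0.3],[0,0,0,0,0,0.107,0.3],[0,0,0,0,0,0,0.3],[0,0,0,0,0,0,0.3],[0,0,0,0,0,0,0.3]]';  python3 - <<'E'
from h import *
s=monitor.observe();m=eyes.camera_model("wrist");cv2.imwrite("pics/w3.png",eyes.camera("wrist")[:,:,::-1]);print(s["joints"],m["xyz"],m["attitude"])
E
```

```text
time: 4.78
eef_pos: [0.4614, -0.0197, 0.249]
tcp_rot: [-3.137, 0.001, 1.288]
wrist_force: [1.8, 0.5, -3.4]
finger_gap: 0.0452
grasp_force: 62.7
time: 5.45
eef_pos: [0.4583, 0.0953, 0.2501]
tcp_rot: [-3.14, 0.002, 0.983]
wrist_force: [-0.5, -0.6, -3.0]
finger_gap: 0.0449
grasp_force: 62.8
[ 2.05211017e-01  1.56792756e-01 -2.23679107e-01  1.19313701e+00
 -1.68638197e-04  2.36345853e+00] [0.49942824 0.15924151 0.39210505] [ 2.83775804e+00  7.07091871e-04 -5.88364563e-01]
```

View pics/w3.png

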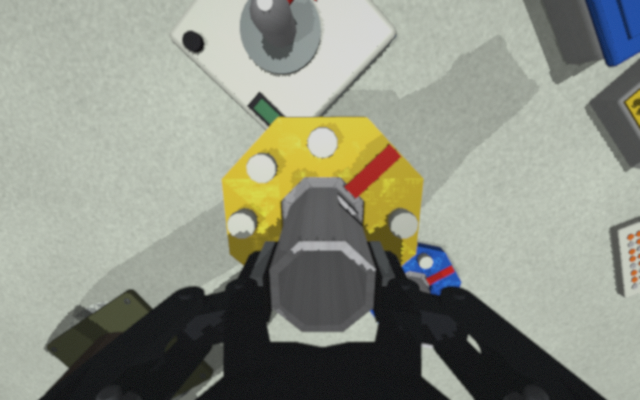

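The mixer is at the top of the view, with its left corner at (174,38), right corner at (397,33) and grey shoulder around x 241–321, down to y 74. I'll combine this with the top-view estimate.

```bash
python3 - <<'E'
from h import *
from scipy.optimize import least_squares
m=eyes.camera_model("wrist");im=cv2.imread("pics/w3.png");g=cv2.cvtColor(im,cv2.COLOR_BGR2GRAY)
# mixer pose from white top mask: fit edge lines
hsv=cv2.cvtColor(im,cv2.COLOR_BGR2HSV)
k=((hsv[...,2]>195)&(hsv[...,1]<30)).astype(np.uint8);k=cv2.morphologyEx(k,cv2.MORPH_CLOSE,np.ones((7,7)))
c=big(k,(160,0,410,125))
for nm,x0,x1,sgn in(("right",330,385,1),("left",185,240,-1)):
    p=np.array([(x,c[c[:,0]==x,1].max()) for x in range(x0,x1) if (c[:,0]==x).any()],float)
    w=toW(m,p,.045).astype(np.float32);vx,vy,px,py=cv2.fitLine(w,cv2.DIST_HUBER,0,.001,.001).ravel()
    n=np.array([-vy,vx]);q=np.array([px,py]);print(nm,np.degrees(np.arctan2(vy,vx)),"dist from (.5035,.2445):",(np.array([.5035,.2445])-q)@n)
# shoulder circle: grey pixels boundary
k=((g<190)).astype(np.uint8)
e=[]
for y in range(20,72,4):
    row=g[y,215:350].astype(int);d=np.where(row<175)[0]
    e+= [(215+d.min(),y),(215+d.max(),y)]
w=toW(m,e,.055);f=lambda p:np.hypot(*(w-p).T)-.042
s=least_squares(f,[.5035,.2445],loss="soft_l1",f_scale=.001);print("shoulder",s.x,np.abs(s.fun).mean())
print("corner mid",toW(m,[(174,38),(397,33)],.045),toW(m,[(174,38),(397,33)],.045).mean(0))
print(proj(m,[(.5035,.2445,.139),(.5035,.2445,.055)]))
# grasp: sleeve rim centre & tcp
t=monitor.observe();print(t["eef_pos"],t["tcp_rot"])
E
```

```text
right 11.24779 dist from (.5035,.2445): 0.08195586238577306
left -31.783983 dist from (.5035,.2445): 0.08758462759238583
shoulder [0.50620178 0.24581166] 0.0005835616029058049
corner mid [[0.40764836 0.30728981]
 [0.60810348 0.17798849]] [0.50787592 0.24263915]
[[263.73935065   7.18190058]
 [279.14067241  33.46880877]]
[0.45860459 0.09525268 0.25046076] [-3.14027488e+00  1.49132183e-03  9.82585534e-01]
```

```bash
python3 -m jog '[[0.02,-0.006,0,0,0,0,0.3],[0.03,-0.009,0,0,0,0,0.3],[0.03,-0.009,0,0,0,0,0.3],[0.03,-0.009,0,0,0,0,0.3],[0.025,-0.0075,0,0,0,0,0.3],[0.0157,-0.0043,0,0,0,0,0.3],[0,0,0,0,0,0,0.3],[0,0,0,0,0,0,0.3],[0,0,0,0,0,0,0.3]]'
```

```text
time: 6.25
eef_pos: [0.5053, 0.2449, 0.2509]
tcp_rot: [-3.141, 0.002, 0.981]
wrist_force: [0.7, -0.0, -3.6]
finger_gap: 0.0451
grasp_force: 62.9
```

```bash
python3 -m jog '[[0,0,0.015,0,0,0,0.3],[0,0,0.02,0,0,0,0.3],[0,0,0.01,0,0,0,0.3],[0,0,0.005,0,0,0,0.3],[0,0,0,0,0,0,0.3]]'; python3 -m jog '[[0,0,0.004,0,0,0,0.3],[0,0,0.004,0,0,0,0.3],[0,0,0.002,0,0,0,0.3],[0,0,0,0,0,0,0.3]]'; python3 -c "
from workcell import monitor as m;s=m.observe();print(s['ft_torque'],s['wrist_force'])"
```

```text
time: 6.67
eef_pos: [0.5047, 0.2448, 0.2001]
tcp_rot: [-3.14, 0.003, 0.981]
wrist_force: [-0.4, -0.4, -2.9]
finger_gap: 0.0449
grasp_force: 62.6
time: 7.0
eef_pos: [0.5057, 0.2461, 0.1912]
tcp_rot: [-3.142, 0.0, 0.982]
wrist_force: [0.0, 0.4, -4.0]
finger_gap: 0.0452
grasp_force: 62.8
[-0.00863012 -0.04858213  0.04011561] [ 0.01616388  0.38643435 -3.95917281]
```

```bash
python3 -m jog '[[0,0,0.004,0,0,0,0.3],[0,0,0.004,0,0,0,0.3],[0,0,0.004,0,0,0,0.3],[0,0,0,0,0,0,0.3]]'; python3 -m jog '[[0,0,0.004,0,0,0,0.3],[0,0,0.004,0,0,0,0.3],[0,0,0,0,0,0,0.3]]'; python3 -c "
from workcell import monitor as m;s=m.observe();print(s['ft_torque'],s['wrist_force'])"
```

```text
time: 7.33
eef_pos: [0.5051, 0.2459, 0.1782]
tcp_rot: [-3.141, 0.002, 0.982]
wrist_force: [-1.1, 0.6, -2.8]
finger_gap: 0.0449
grasp_force: 62.8
time: 7.58
eef_pos: [0.5053, 0.2459, 0.1703]
tcp_rot: [-3.141, 0.001, 0.982]
wrist_force: [0.8, 0.5, -3.4]
finger_gap: 0.0452
grasp_force: 62.8
[ 0.01928179 -0.06345904 -0.04681202] [ 0.80203061  0.51832841 -3.44167249]
```

```bash
for i in 1 2; do python3 -m jog '[[0,0,0.004,0,0,0,0.3],[0,0,0.004,0,0,0,0.3],[0,0,0.004,0,0,0,0.3],[0,0,0,0,0,0,0.3]]'; done; python3 -c "
from workcell import monitor as m;s=m.observe();print(s['ft_torque'],s['wrist_force'])"
```

```text
time: 7.92
eef_pos: [0.5067, 0.2465, 0.1594]
tcp_rot: [3.14, -0.002, 0.982]
wrist_force: [1.4, 0.3, -1.8]
finger_gap: 0.0447
grasp_force: 62.9
time: 8.25
eef_pos: [0.505, 0.2459, 0.1459]
tcp_rot: [-3.14, 0.002, 0.982]
wrist_force: [2.3, 0.5, -5.1]
finger_gap: 0.0452
grasp_force: 62.7
[ 0.23933586 -0.6328692   0.04486619] [ 2.25419486  0.53177894 -5.08329758]
```

```bash
python3 -m jog '[[0,0,0.004,0,0,0,0.3],[0,0,0.004,0,0,0,0.3],[0,0,0.004,0,0,0,0.3],[0,0,0.002,0,0,0,0.3],[0,0,0,0,0,0,0.3]]'; python3 -m jog '[[0,0,0.002,0,0,0,0.3],[0,0,0.002,0,0,0,0.3],[0,0,0,0,0,0,0.3]]'; python3 -c "
from workcell import monitor as m;s=m.observe();print(s['ft_torque'],s['wrist_force'])"
```

```text
time: 8.67
eef_pos: [0.5047, 0.2459, 0.1322]
tcp_rot: [-3.14, 0.002, 0.982]
wrist_force: [0.4, 0.6, -4.3]
finger_gap: 0.0451
grasp_force: 62.9
time: 8.92
eef_pos: [0.5048, 0.2458, 0.1286]
tcp_rot: [-3.14, 0.002, 0.982]
wrist_force: [-0.3, 0.2, -2.6]
finger_gap: 0.0448
grasp_force: 62.8
[ 0.0082377  -0.00459343 -0.04562909] [-0.28482023  0.19018953 -2.61419167]
```

Lateral force dropped back to zero, so the button seems to be out. I'll press gently until the tray bottoms out.

```bash
python3 -m jog '[[0,0,0.001,0,0,0,0.3],[0,0,0.001,0,0,0,0.3],[0,0,0,0,0,0,0.3]]';python3 -m jog '[[0,0,0.001,0,0,0,0.3],[0,0,0.001,0,0,0,0.3],[0,0,0,0,0,0,0.3]]'; python3 - <<'E'
from h import *
for n in("scene","wrist"): cv2.imwrite(f"pics/{n}5.png",eyes.camera(n)[:,:,::-1])
i=cv2.imread("pics/scene5.png")[60:240,330:510]; w=cv2.imread("pics/wrist5.png")[100:280,270:430]
cv2.imwrite("pics/c5.png",np.hstack([cv2.resize(i,(400,400),interpolation=2),cv2.resize(w,(356,400),interpolation=2)]))
E
```

```text
time: 9.17
eef_pos: [0.5052, 0.246, 0.1283]
tcp_rot: [-3.141, 0.0, 0.982]
wrist_force: [-2.3, -1.4, 3.8]
finger_gap: 0.0451
grasp_force: 64.0
time: 9.42
eef_pos: [0.5052, 0.2461, 0.1281]
tcp_rot: [3.141, -0.001, 0.982]
wrist_force: [-6.8, -3.0, 15.2]
finger_gap: 0.0449
grasp_force: 65.4
```

View pics/c5.png

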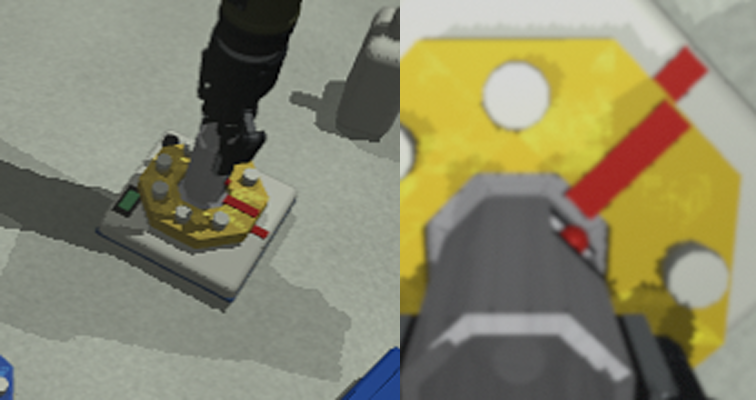

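The tray is seated and the red button shows through the hole at (575,240) in the crop. The tray stripe lines up with the mixer's. Now I'll ease off, release and retreat.

```bash
python3 -m jog '[[0,0,-0.002,0,0,0,0.3],[0,0,0,0,0,0,0.3],[0,0,0,0,0,0,0.6],[0,0,0,0,0,0,0.8],[0,0,0,0,0,0,1],[0,0,0,0,0,0,1],[0,0,0,0,0,0,1],[0,0,0,0,0,0,1]]'; python3 -m jog '[[0,0,-0.01,0,0,0,1],[0,0,-0.02,0,0,0,1],[0,0,-0.03,0,0,0,1],[0,0,-0.03,0,0,0,1],[0,0,-0.03,0,0,0,1],[-0.03,0,-0.03,0,0,0,1],[-0.03,0,-0.01,0,0,0,1],[-0.03,0,0,0,0,0,1],[0,0,0,0,0,0,1],[0,0,0,0,0,0,1]]'; python3 - <<'E'
from h import *
cv2.imwrite("pics/w6.png",eyes.camera("wrist")[:,:,::-1])
E
```

```text
time: 10.18
eef_pos: [0.5058, 0.2461, 0.1271]
tcp_rot: [-3.142, 0.0, 0.982]
wrist_force: [-0.4, 0.0, 0.2]
finger_gap: 0.0854
grasp_force: 0.0
time: 11.02
eef_pos: [0.4555, 0.171, 0.2881]
tcp_rot: [3.141, -0.002, 0.98]
wrist_force: [0.5, 0.7, -0.1]
finger_gap: 0.0853
grasp_force: 0.0
```

View pics/w6.png

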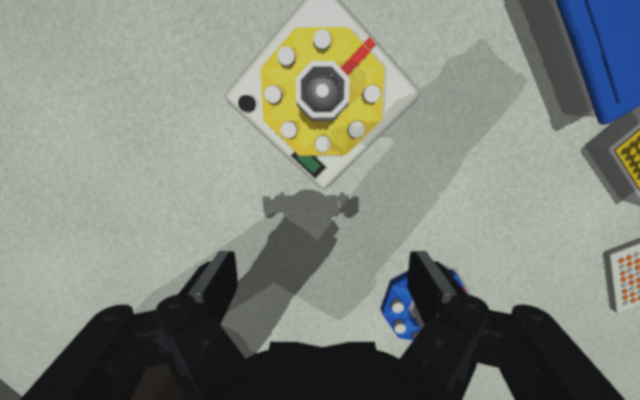

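The carousel sits level on the mixer at (322,92) with the stripes in line at (360,55). The gripper is open and clear of it, and the blue carousel is still standing.

```bash
python3 -c "
from workcell import ctrl;print(ctrl.finish_job())"
```

```text
the job is handed in; nothing more can be done
None
```

The yellow carousel is fully home on the mixer with the red button out through its hole and the gripper clear; the blue one was left alone, and the job was handed in at about 11 s.

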